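Clip a lino block into the carving holder

TASK

Get the blue lino block ready for carving: lift the holder's spring clip (the red bar is its handle) until it stays up, then lay the blue block flat on the holder, blue face up, and slide it lengthwise under the raised clip fully home against the end stop. Then lower the clip so that it holds the block down, and let go. Leave the brown block, the mug, the clay cat head and the tape dispenser where they are.

Things in the scene. Friction and masses are not known exactly. Their poses are not given: they have to be found in the camera images.
- holder: Carving holder, fixed to the table: plywood base 250 (x) x 120 (y) x 18 mm high, origin at the centre of its underside. Its +x points from the open entrance end to the clip's hinge. On the base: a dark wooden end stop across the far end (face at x = +75 mm, 10 mm high), and two dark side rails 8 mm high, inner faces 61 mm apart, from x = +5 to +75 mm, flaring outwards at the entrance down to x = -13 mm. The base is bare from x = -125 to -13 mm.
- seat (a point): Point on the holder's top face (18 mm above the table), axes as the holder's: the underside centre of the blue block lies here when the block is home against the end stop.
- clip_hinge (a point): Middle of the clip's hinge axis, on the holder at x = +105 mm, y = 0, 48 mm above the table; axes as the holder's, the axis runs along y. Steel brackets 4 mm thick stand at y = +-28 mm, up to 58 mm above the table.
- clip (a joint): Angle of the steel spring clip about clip_hinge (rad): 0 = down on the empty holder, grows as the clip is lifted, 1.05 = stop, fully up. The clip is a 44 mm wide plate that reaches 72 mm from the hinge towards the entrance (-x), with a black rubber foot at its tip; on the 12 mm block it rests at about 0.13. An over-centre spring snaps it down below about 0.5 and holds it up at the stop beyond that; moving it over takes about 4 N at the bar either way. The clip starts down.
- clip_handle (a point): Centre of the clip's red bar handle: a round bar 10 mm thick and 76 mm long, parallel to the hinge axis, its middle 66 mm free between two thin wire arms. Clip down (0) it lies 105 mm from the hinge towards the entrance and 30 mm above the hinge, 55 mm clear above the base; from there it swings on an arc (radius 109 mm) about the hinge as the clip lifts, up to about 155 mm above the table, nearly over the hinge. It can be pinched from above; its axes turn with the clip.
- block: Blue lino block: plywood slab with blue lino on top with a cat drawn in white lines, 150 (x) x 56 (y) x 12 mm thick, about 0.1 kg, lying on the table blue face up. Origin at the centre of its underside, z up. Either end may go first.
- brown_block: Lino block of the same size with a brown-red face and a leaf drawing; leave it alone. Origin at the centre of its underside.
- mug: Dark teal mug, 82 mm wide, 95 mm high, handle at its +y; leave it. Origin at the centre of its underside.
- cat_head: Dark grey dried clay cat head with ears, 64 mm wide, 72 mm high; leave it. Origin at the centre of its underside.
- tape: Black tape dispenser, 150 (x) x 52 x 84 mm high; leave it. Origin at the centre of its underside.
Things that resemble listed ones, but are neither listed nor needed, are in the scene too. What is shaped like the block but purple or yellow is not meant.

How it is judged:
On the way, in this order (a step that is already met when the one before it is completed fails the run):
1. the clip is lifted and stays up (value of joint clip above 0.9 rad), for 0.2 s.
2. the blue block lies home against the end stop under the raised clip (x of block in the frame of seat between -0.005 and 0.005 m and y of block in the frame of seat between -0.005 and 0.005 m and z of block in the frame of seat between -0.003 and 0.003 m and angle between the x axis of block and the x axis of holder, either way round below 0.1 rad and angle between block's own z axis and vertical below 0.08 rad and value of joint clip above 0.9 rad), for 0.2 s.
At the end, for the whole second after the job is handed in: The blue block lies still, flat and blue face up on the holder, its underside centre within 5 mm of the seat point along and across and 3 mm in height, its length within 0.1 rad of the holder's, and the clip is down on it (joint between 0.08 and 0.2 rad) (x of block in the frame of seat between -0.005 and 0.005 m and y of block in the frame of seat between -0.005 and 0.005 m and z of block in the frame of seat between -0.003 and 0.003 m and angle between the x axis of block and the x axis of holder, either way round below 0.1 rad and angle between block's own z axis and vertical below 0.08 rad and value of joint clip between 0.08 and 0.2 rad and linear speed of block below 0.02 m/s); the robot touches nothing.
It fails at once if a bystander (brown block, mug, cat head, tape dispenser) is moved more than 25 mm (distance of any of brown_block, mug, cat_head, tape from where it was at the start of the episode above 0.025 m).
It also fails if it takes over 72 s, if anything falls off the work surface, if the arm or the gripper's body presses on something with over 40 N, if the wrist force passes 120 N, or if a joint passes its speed limit or range.

ROBOT

A 7-joint arm with a two-finger parallel gripper is mounted at the origin on the work surface. World frame = base frame: x ahead of the robot, y to its left, z up, the work surface at z = 0. Lengths are in m, angles in rad, forces in N, time in s.
With the tool pointing down it reaches from about 0.35 to 0.9 m from the base axis. Payload 8.1 kg.
Tool frame: the origin (TCP) lies between the finger pads; the fingertips stand ahead of it and the grasp point (between the pads) is the TCP (arm.nose_length is the z of the fingertips in the tool frame, in m); z points along the fingers, y is the line along which they close (so a half turn about z gives the same grasp; the last joint's range is limited). The gripper opens to 92 mm and grips with 3 to 60 N. Pads are 19 mm wide; open, the fingers measure 130 mm over their backs; the gripper's body (75 mm by 190 mm) begins 47 mm behind the grasp point.
Start: joints at [1.215, 0.434, 0.025, 1.573, -0.012, 1.134, -0.075], TCP at [0.156, -0.605, 0.208] pointing down, gripper open.
Joint ranges: [-2.62, 2.62], [-0.44, 2.09], [-1.27, 1.32], [0.08, 2.57], [-1.32, 4.46], [0.12, 2], [-2.74, 2.74]. Speed limits (rad/s): [2.22, 2.22, 3.01, 3.01, 3.14, 3.14, 3.14].

INTERFACE

Orientations are given as a rotation vector (axis times angle).
In Python, from cell import sensors, optics, arm gives the robot as it stands.
- The arm moves only by the tool arm_command, never from a script. Its argument "deltas" is one flat list of numbers, 7 for each row, row after row: the turn, a rotation vector about the world's x, y, z as a fraction of full scale, then the shift along the world's x, y, z as a fraction of full scale, then the finger opening in mm, from 0 to 91.8. In form: [wx, wy, wz, dx, dy, dz, fingers, wx, wy, wz, dx, dy, dz, fingers, ...]. A call has 1 to 20 rows; each row is the pose to reach, as a shift and turn from the pose commanded when the call began; what a row does not reach only later rows make up. Full scale, the value 1, is 1 m for a shift and 90 degrees for a turn. A row lasts 1/10 s, in which the tool goes at most 50 mm and 8.59 degrees, less where a joint would pass 70% of its speed; a pose out of reach is approached as far as the arm can. A call with a number of a shift or a turn outside -1 to 1 is refused whole. A call with a gripper value outside its range is refused whole. The fingers move at their own pace and stop on an object; "force" is the grip in N (left out, the last holds). Time passes only in rows, so rows that repeat a pose let the fingers close. It gives the time, the measured TCP pose, the force, the opening and the grip force at its end, in the units of the state.
- sensors.observe(): the state, without advancing time (a new reading comes with each control period).
- optics.get_image(name): name is "side" or "top"; returns the picture (420x560x3 uint8, blue, green, red); there is no depth.
- optics.calibration(name): a dict with "camera_matrix" (3x3 intrinsics, pixels), "rvec" (rotation vector, rad) and "tvec" (3), from world to camera coordinates, as OpenCV has them. Camera axes: x right, y down, z forward; pixel columns grow to the right and rows downward; lengths in m; the calibration is good to about 2 mm. A picture is of the moment at which its call begins. calibration takes no time and is no camera call.
- arm.sign_off(): hands the job in; it is judged then, once.
The state is a dict: "clock": time; "joints": joint angles; "dq": joint speeds; "joint_efforts": joint torques, N m; "position": TCP position; "ee_rot": TCP orientation; "force": force on the tool from outside, world axes, zero at the start; "ft_torque": the same for the moment, N m; "width": opening from 0.0 (shut) to 1.0 (fully open); "gripper_force": force on a finger pad.
Only numpy, scipy, OpenCV 4.12 (cv2) and the standard library are available. Lean on these libraries where they do the work, as an engineer would, in place of code of your own. Each camera call takes 0.05 s, during which the arm holds its last target. There are 200 camera calls.

## Working session

There is one attempt and no reset: what is moved stays moved. The work goes in short steps, Python scripts to look and compute and a tool call to move; the robot and the scene stay as the last step left them, time stands still between calls to the robot, and variables do not carry over. Pictures are saved under pics/ and viewed, at most 10 in all, crops included, and the job is handed in when it is done.

Besides the shell and the picture viewer there is one more tool, called after "Call:" as name(argument=value, ...), one argument or row to a line, values as JSON. arm_command: Moves the arm, as the interface text tells. Its arguments: {"type":"object","properties":{"deltas":{"type":"array","items":{"type":"number"}},"force":{"type":"number"}},"required":["deltas"]}

```bash
mkdir -p pics; ls; python3 - <<'E'
from cell import sensors, optics, arm
import cv2
print(sensors.observe(), arm.nose_length)
for n in("top","side"):
    cv2.imwrite(f"pics/{n}0.png",optics.get_image(n)); print(optics.calibration(n))
E
```

```text
pics
{'clock': 0.0, 'joints': array([ 1.21541481,  0.43522696,  0.02495553,  1.57409889, -0.01160666,
        1.13399667, -0.0750836 ]), 'dq': array([-6.20772869e-05, -1.03129961e-03, -8.49744236e-04,  1.15249870e-04,
       -6.39925111e-04,  4.68238599e-05,  7.80181133e-04]), 'joint_efforts': array([ 7.52431934e-04, -6.67855024e+01,  9.85053889e-01, -3.14446843e+01,
       -6.07490167e-02,  4.30946262e-02,  1.50095930e-04]), 'position': array([ 0.15612904, -0.60462288,  0.20704163]), 'ee_rot': array([-3.11500301e+00, -3.95753534e-01,  5.15864037e-04]), 'force': array([-0.00764729,  0.37913731,  0.66193897]), 'ft_torque': array([ 0.01709139, -0.0258021 ,  0.00744366]), 'gripper_force': 0.0, 'width': 0.9954262021699641} 0.019
{'camera_matrix': array([[538.66971965,   0.        , 279.20151871],
       [  0.        , 538.66971965, 207.36577654],
       [  0.        ,   0.        ,   1.        ]]), 'rvec': array([ 2.19483902, -2.17409878,  0.05188052]), 'tvec': array([-0.01040837,  0.53775806,  1.62011136])}
{'camera_matrix': array([[398.90480433,   0.        , 279.53824067],
       [  0.        , 398.90480433, 213.15348477],
       [  0.        ,   0.        ,   1.        ]]), 'rvec': array([ 0.07601764, -2.74542676,  1.42212839]), 'tvec': array([0.54113527, 0.08071623, 1.14272112])}
```

View pics/top0.png

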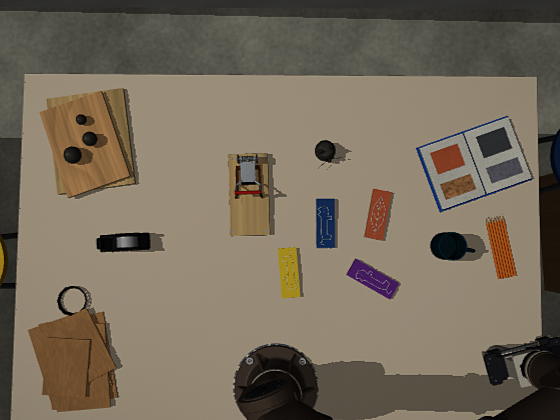

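View pics/side0.png

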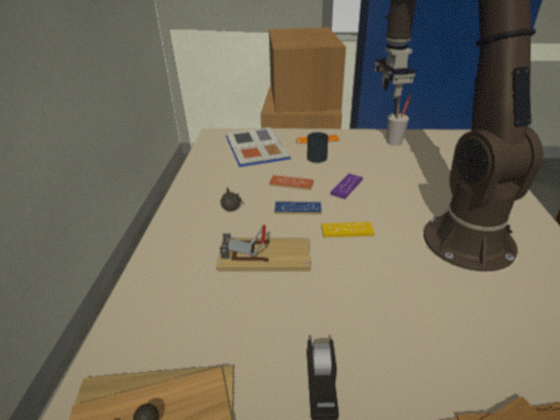

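The top view shows the holder at about (250,195) with its hinge end up (+x) and red bar at (250,193). The blue block is at (326,223) and the brown one at (379,214). The cat head is at (326,151) and the mug at (450,246).

```bash
cat > h.py <<'E'
import numpy as np, cv2
from cell import sensors, optics, arm
def P(n):
    c=optics.calibration(n); return c["camera_matrix"],cv2.Rodrigues(c["rvec"])[0],c["tvec"]
def ray(n,uv,z):
    K,R,t=P(n); o=-R.T@t; uv=np.atleast_2d(uv).astype(float)
    d=(np.c_[uv,np.ones(len(uv))]@np.linalg.inv(K).T)@R
    return o+d*((z-o[2])/d[:,2])[:,None]
def proj(n,p):
    K,R,t=P(n); return cv2.projectPoints(np.atleast_2d(p).astype(float),R,t,K,None)[0][:,0]
def mask(img,lo,hi,roi):
    x0,y0,x1,y1=roi; m=np.zeros(img.shape[:2],np.uint8)
    m[y0:y1,x0:x1]=cv2.inRange(cv2.cvtColor(img,cv2.COLOR_BGR2HSV),lo,hi)[y0:y1,x0:x1]; return m
def rect(n,m,z):
    "min-area rectangle of the mask on plane z: centre, sides, angle of long side (deg)"
    c=max(cv2.findContours(cv2.morphologyEx(m,cv2.MORPH_CLOSE,np.ones((5,5))),0,1)[0],key=cv2.contourArea)
    p=ray(n,c[:,0],z)[:,:2]; b=cv2.boxPoints(cv2.minAreaRect((p*1000).astype(np.float32)))
    e=[b[1]-b[0],b[2]-b[1]]; l=max(e,key=np.linalg.norm)
    return b.mean(0),sorted(np.linalg.norm(e,axis=1)),(np.degrees(np.arctan2(l[1],l[0]))+90)%180-90
E
python3 - <<'E'
from h import *
t=cv2.imread("pics/top0.png"); s=cv2.imread("pics/side0.png")
print("blue",rect("top",mask(t,(100,100,40),(118,255,255),(305,190,345,255)),.012))
print("blue side",rect("side",mask(s,(100,80,20),(125,255,255),(270,195,328,218)),.012))
print("base",rect("top",mask(t,(10,50,90),(25,160,255),(222,202,278,245)),.018))
m=mask(t,(0,120,60),(8,255,255),(225,180,270,205))|mask(t,(172,120,60),(180,255,255),(225,180,270,205))
ys,xs=np.nonzero(m); print("bar px",xs.min(),xs.max(),ys.min(),ys.max()); print(rect("top",m,.078))
hsv=cv2.cvtColor(t,cv2.COLOR_BGR2HSV); print(hsv[225,225:275:3].tolist(), hsv[228:242,250].tolist())
a=cv2.resize(t[140:260,215:350],None,fx=4,fy=4,interpolation=2)
b=cv2.resize(s[190:280,205:360],None,fx=4,fy=4,interpolation=2)
cv2.imwrite("pics/c1.png",a);cv2.imwrite("pics/c2.png",b)
E
```

```text
blue (array([ 491.9745 , -145.08928], dtype=float32), [np.float32(54.785656), np.float32(145.80933)], np.float32(0.51086426))
blue side (array([ 492.9289 , -142.40282], dtype=float32), [np.float32(40.112568), np.float32(141.48969)], np.float32(2.0783386))
base (array([489.61835,  84.48943], dtype=float32), [np.float32(127.398544), np.float32(167.25345)], np.float32(-89.42878))
bar px 234 260 190 194
(array([578.3995 ,  88.69075], dtype=float32), [np.float32(9.049136), np.float32(76.390015)], np.float32(-87.199684))
[[19, 56, 154], [18, 53, 155], [19, 127, 129], [19, 119, 141], [19, 123, 145], [19, 120, 153], [19, 120, 142], [19, 120, 138], [19, 122, 140], [19, 121, 141], [19, 121, 135], [18, 118, 143], [19, 122, 140], [18, 124, 138], [18, 121, 141], [18, 50, 87], [19, 62, 86]] [[19, 122, 140], [19, 120, 140], [19, 120, 140], [19, 121, 139], [18, 120, 142], [18, 120, 142], [19, 127, 139], [18, 77, 79], [18, 50, 162], [18, 53, 155], [18, 52, 153], [18, 55, 153], [19, 54, 152], [18, 53, 153]]
```

View pics/c1.png

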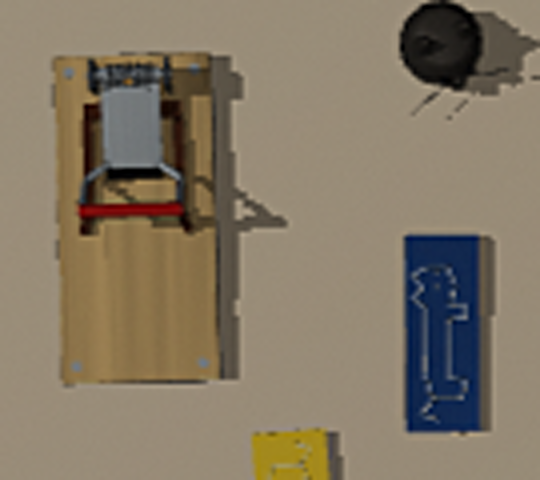

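The crop shows the whole base (corners at crop px ≈(53,57), (210,53), (217,380), (62,383)), the clip down, the red bar across at (132,210), and the blue block nearly parallel to the holder.

```bash
python3 - <<'E'
from h import *
t=cv2.imread("pics/top0.png")
m=mask(t,(10,85,60),(25,200,255),(222,148,280,240))
print("base",rect("top",m,.018))
# left & right edges fits of bare part
for side in (0,1):
    pts=[]
    for y in range(200,234):
        x=np.nonzero(m[y])[0]; pts.append([x.min()-.5 if side==0 else x.max()+.5,y])
    w=ray("top",pts,.018); print(side,np.polyfit(w[:,0],w[:,1],1), np.polyval(np.polyfit(w[:,0],w[:,1],1),.56))
pts=[[x,np.nonzero(m[:,x])[0].max()+.5] for x in range(234,266)]
w=ray("top",pts,.018); print("near end x",np.median(w[:,0]))
pts=[[x,np.nonzero(m[:,x])[0].min()-.5] for x in (231,232,233,234,262,263,264,265)]
print("far end x",ray("top",pts,.018)[:,0])
E
```

```text
base (array([578.02795,  88.08671], dtype=float32), [np.float32(119.6769), np.float32(249.70091)], np.float32(2.3735123))
0 [0.01545744 0.13737479] 0.14603095916766923
1 [ 0.05517214 -0.00278989] 0.02810650224197425
near end x 0.4546173053381938
far end x [0.70130194 0.70132593 0.70134992 0.7013739  0.70512346 0.70514735
 0.70517123 0.70519511]
```

Holder centre and seat are at (0.578, 0.088) with yaw about 2.4°. The bar is at (0.578, 0.088, 0.078), and the blue block at (0.492, -0.145) with yaw 0.5°. I'll move above the bar next.

Call:
arm_command(
  deltas=[0,0,0.866,0.422,0.6935,-0.008,36,0,0,0.866,0.422,0.6935,-0.008,36,0,0,0.866,0.422,0.6935,-0.008,36,0,0,0.866,0.422,0.6935,-0.008,36,0,0,0.866,0.422,0.6935,-0.008,36,0,0,0.866,0.422,0.6935,-0.008,36,0,0,0.866,0.422,0.6935,-0.008,36,0,0,0.866,0.422,0.6935,-0.008,36,0,0,0.866,0.422,0.6935,-0.008,36,0,0,0.866,0.422,0.6935,-0.008,36,0,0,0.866,0.422,0.6935,-0.008,36,0,0,0.866,0.422,0.6935,-0.008,36,0,0,0.866,0.422,0.6935,-0.008,36,0,0,0.866,0.422,0.6935,-0.008,36,0,0,0.866,0.422,0.6935,-0.008,36,0,0,0.866,0.422,0.6935,-0.008,36,0,0,0.866,0.422,0.6935,-0.008,36,0,0,0.866,0.422,0.6935,-0.008,36,0,0,0.866,0.422,0.6935,-0.008,36,0,0,0.866,0.422,0.6935,-0.008,36],
)

```text
clock: 2.1
position: [0.5778, 0.0862, 0.1997]
ee_rot: [2.176, 2.265, -0.002]
force: [-0.0, -0.4, 0.5]
width: 0.394
gripper_force: 0.0
```

Call:
arm_command(
  deltas=[0,0,0,0,0,-0.04,36,0,0,0,0,0,-0.08,36,0,0,0,0,0,-0.1,36,0,0,0,0,0,-0.11,36,0,0,0,0,0,-0.12,36,0,0,0,0,0,-0.12,36],
)

```text
clock: 2.7
position: [0.5782, 0.0876, 0.0796]
ee_rot: [2.175, 2.267, -0.001]
force: [0.2, -0.0, -0.3]
width: 0.391
gripper_force: 0.0
```

```bash
python3 - <<'E'
from h import *
s=optics.get_image("side"); t=optics.get_image("top")
o=sensors.observe(); print(o["position"],o["force"])
a=cv2.resize(s[185:280,205:320],None,fx=5,fy=5,interpolation=2)
b=cv2.resize(t[140:245,210:290],(362,475),interpolation=2)
cv2.imwrite("pics/g1.png",a if 0 else np.hstack([a[:475],b])[:,:800])
E
```

```text
[0.57892503 0.088283   0.08080197] [-0.00240727 -0.66499464  0.2007513 ]
```

View pics/g1.png

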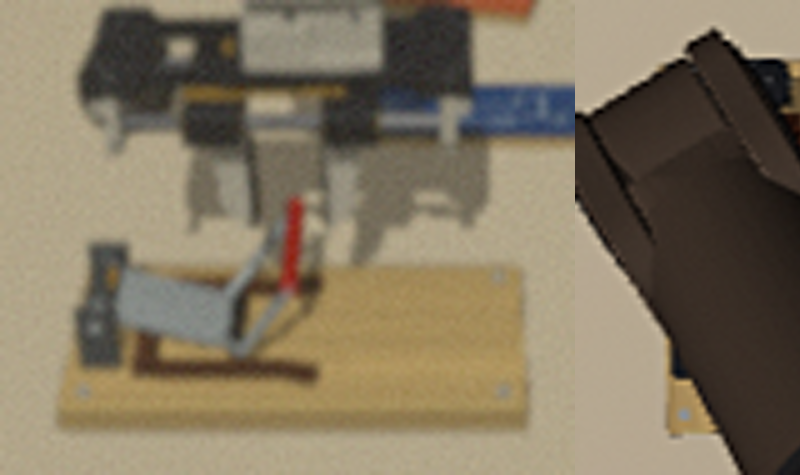

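The side view shows fingers straddling the bar lengthwise, with tips at crop (240,220) and (335,220) and the bar from (297,200) to (290,290). The tips look further back or higher than I expected, so I'll check by projection.

```bash
python3 - <<'E'
from h import *
s=optics.get_image("side"); s0=cv2.imread("pics/side0.png")
c=np.array([205,185])
p=sensors.observe()["position"]
for q in (p,p-[0,0,.019],[.578,.088,.078],[.5796,.05,.078],[.5764,.126,.078],[.453,.143,.018],[.703,.033,.018]): print(np.round(q,3),(proj("side",q)[0]-c)*5, proj("top",q)[0])
m=mask(s0,(0,120,60),(8,255,255),(250,215,280,260))|mask(s0,(172,120,60),(180,255,255),(250,215,280,260))
y,x=np.nonzero(m); print((x.min()-205)*5,(x.max()-205)*5,(y.min()-185)*5,(y.max()-185)*5)
E
```

```text
[0.579 0.088 0.081] [289.96661598 240.74185444] [247.0102402  191.66453976]
[0.579 0.088 0.062] [291.54084356 268.57556837] [247.47405862 192.23907217]
[0.578 0.088 0.078] [292.27954104 244.67621406] [247.23048571 192.11810255]
[0.58  0.05  0.078] [296.22227873 201.79389828] [260.19895    191.68698638]
[0.576 0.126 0.078] [288.09971054 290.13721741] [234.26866403 192.54899789]
[0.453 0.143 0.018] [524.15093253 405.51486292] [229.9540801  234.84380544]
[0.703 0.033 0.018] [ 90.88769819 262.19884813] [267.18700267 153.23009876]
275 300 200 285
```

```bash
python3 - <<'E'
from h import *
s=optics.get_image("side"); print(sensors.observe()["position"],sensors.observe()["joints"])
cv2.imwrite("pics/g2.png",cv2.resize(s[195:255,225:305],None,fx=10,fy=10,interpolation=4))
E
```

```text
[0.57905439 0.08856546 0.08098921] [ 0.12191083  0.56284852 -0.52373056  1.78168593  0.35127476  0.88889619
 -0.51678289]
```

View pics/g2.png

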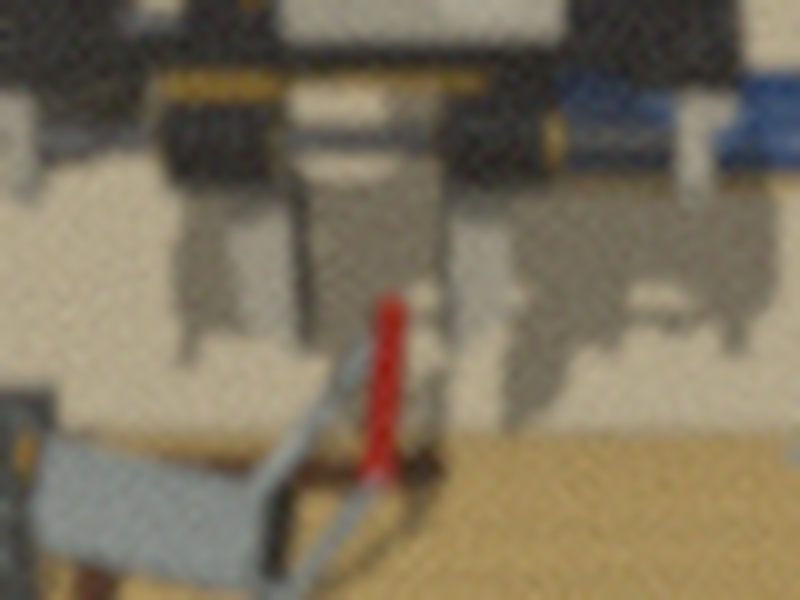

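In this close-up the finger tips end near zoom (270,335) and (480,335), and the bar middle is at (385,390). Whether the bar lies between the pads isn't clear from the picture. Closing gently will settle it.

Call:
arm_command(
  deltas=[0,0,0,0,0,0,20,0,0,0,0,0,0,6,0,0,0,0,0,0,4,0,0,0,0,0,0,4,0,0,0,0,0,0,4,0,0,0,0,0,0,4],
  force=15,
)

```text
clock: 3.5
position: [0.5783, 0.0884, 0.0798]
ee_rot: [-2.174, -2.268, -0.0]
force: [0.2, -1.0, -0.0]
width: 0.042
gripper_force: 0.0
```

```bash
python3 - <<'E'
from h import *
from scipy.spatial.transform import Rotation as Ro
o=sensors.observe();p=o["position"];R=Ro.from_rotvec(o["ee_rot"]).as_matrix(); print(R)
for q in ([0,0,.019],[.0095,0,.019],[-.0095,0,.019],[0,.095,-.047],[0,-.095,-.047]):
    print(q,(proj("side",p+R@q)[0]-[225,195])*10)
E
```

```text
[[-4.23102896e-02  9.99104519e-01 -3.98675184e-06]
 [ 9.99104519e-01  4.23102896e-02  9.11060213e-06]
 [ 9.27112438e-06 -3.59770957e-06 -1.00000000e+00]]
[0, 0, 0.019] [386.16528656 440.43212281]
[0.0095, 0, 0.019] [384.16195108 462.81306263]
[-0.0095, 0, 0.019] [388.13987822 418.37230432]
[0, 0.095, -0.047] [ 10.89092301 243.24185395]
[0, -0.095, -0.047] [741.33233686 241.24642932]
```

The fingers closed to 4 mm with no grip force, so the bar isn't between the pads. The tool is really higher or further back than reported. I'll check the reported pose against the start picture, where the gripper is in the clear.

```bash
python3 - <<'E'
from h import *
from scipy.spatial.transform import Rotation as Ro
p=np.array([.1561,-.6046,.2070]);R=Ro.from_rotvec([-3.115,-.3958,.0005]).as_matrix()
for n in("top","side"):
  for q in ([0,.046,.019],[0,-.046,.019],[0,.046,0],[0,-.046,0],[0,.095,-.047],[0,-.095,-.047]):
    print(n,q,proj(n,p+R@q)[0].round(1))
a=cv2.imread("pics/top0.png");b=cv2.imread("pics/side0.png")
s=optics.get_image("side")
f=lambda i,x,y,k,w,h:cv2.resize(i[y:y+h,x:x+w],None,fx=k,fy=k,interpolation=2)
A=f(a,470,320,5,80,60);B=f(b,360,40,5,80,60);C=f(s,215,190,5,80,60)
cv2.imwrite("pics/g3.png",np.vstack([np.hstack([A,B]),np.hstack([C,C*0])]))
E
```

```text
top [0, 0.046, 0.019] [518.8 344.5]
top [0, -0.046, 0.019] [485.3 352.8]
top [0, 0.046, 0] [521.9 345.9]
top [0, -0.046, 0] [488.  354.3]
top [0, 0.095, -0.047] [548.7 344.8]
top [0, -0.095, -0.047] [476.3 362.9]
side [0, 0.046, 0.019] [384.2  99. ]
side [0, -0.046, 0.019] [393.9 107.1]
side [0, 0.046, 0] [384.8  94.3]
side [0, -0.046, 0] [394.6 102.2]
side [0, 0.095, -0.047] [381.4  78.5]
side [0, -0.095, -0.047] [402.3  93.9]
```

View pics/g3.png

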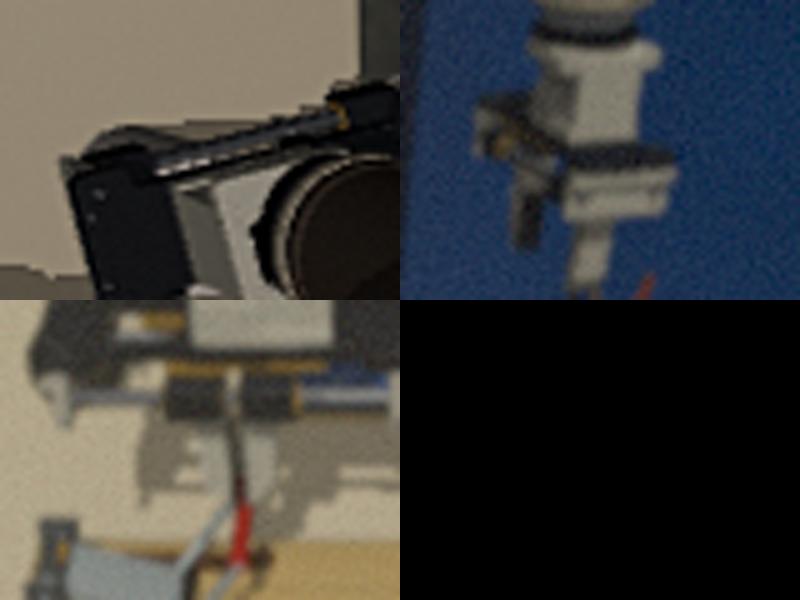

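In the start picture the tips sit about 9 px above their reported projection, and now they are about 12 px above. The bar's far half is hidden behind the fingers, so the tool is about 35–40 mm higher than reported. I'll find the true height by gently touching the bar top (83 mm) with the closed fingers.

Call:
arm_command(
  deltas=[0,0,0,0,0,-0.006,4,0,0,0,0,0,-0.006,4],
)

```text
clock: 3.75
position: [0.5778, 0.0881, 0.0729]
ee_rot: [-2.174, -2.267, 0.002]
force: [0.6, 0.3, -0.4]
width: 0.045
gripper_force: 0.0
```

Call:
arm_command(
  deltas=[0,0,0,0,0,-0.004,4,0,0,0,0,0,-0.004,4],
)

```text
clock: 3.95
position: [0.578, 0.0882, 0.0692]
ee_rot: [-2.174, -2.268, 0.001]
force: [-1.1, -0.1, -0.2]
width: 0.044
gripper_force: 0.0
```

Call:
arm_command(
  deltas=[0,0,0,0,0,-0.003,4,0,0,0,0,0,-0.003,4],
)

```text
clock: 4.15
position: [0.5781, 0.0883, 0.0664]
ee_rot: [-2.174, -2.268, 0.001]
force: [-0.4, 0.7, -1.2]
width: 0.047
gripper_force: 0.0
```

Call:
arm_command(
  deltas=[0,0,0,0,0,-0.003,4,0,0,0,0,0,-0.003,4],
)

```text
clock: 4.35
position: [0.5784, 0.0884, 0.0637]
ee_rot: [2.174, 2.268, 0.0]
force: [0.8, -0.7, -0.7]
width: 0.044
gripper_force: 0.1
```

Call:
arm_command(
  deltas=[0,0,0,0,0,-0.003,4,0,0,0,0,0,-0.003,4],
)

```text
clock: 4.55
position: [0.5788, 0.0885, 0.0625]
ee_rot: [2.173, 2.267, 0.001]
force: [-5.1, -1.2, 16.5]
width: 0.045
gripper_force: 9.2
```

Call:
arm_command(
  deltas=[0,0,0,0,0,-0.003,4,0,0,0,0,0,-0.003,4],
)

```text
clock: 4.75
position: [0.579, 0.0886, 0.0614]
ee_rot: [2.172, 2.266, 0.002]
force: [-11.8, -4.2, 38.8]
width: 0.041
gripper_force: 20.9
```

```bash
python3 - <<'E'
from h import *
s=optics.get_image("side"); o=sensors.observe(); print(o["position"],o["force"])
cv2.imwrite("pics/g4.png",cv2.resize(s[195:255,225:305],None,fx=10,fy=10,interpolation=4))
E
```

```text
[0.57896483 0.08860704 0.06144451] [-12.09830231  -3.86524271  38.78193664]
```

View pics/g4.png

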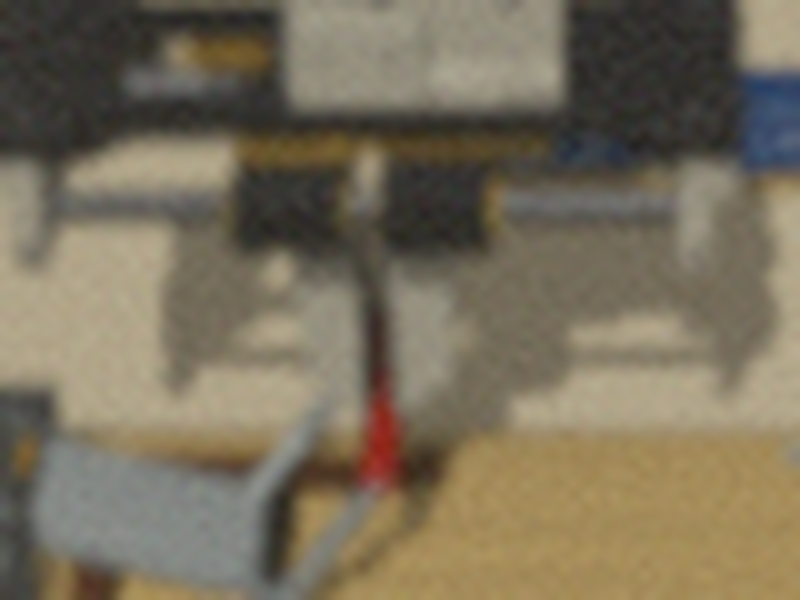

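Contact is firm at reported z ≈ 0.063, where the true tip is at 0.083, so true tip z = reported + 0.020 (TCP 39 mm higher than reported). I'll back off, open, go down by the corrected amount and pinch.

Call:
arm_command(
  deltas=[0,0,0,0,0,0.02,4,0,0,0,0,0,0.02,36,0,0,0,0,0,0.02,36,0,0,0,0,0,0.02,36,0,0,0,0,0,0.02,36,0,0,0,0,0,0.01,36,0,0,0,0,0,0,36,0,0,0,0,0,-0.008,36,0,0,0,0,0,-0.016,36,0,0,0,0,0,-0.016,36],
)

```text
clock: 5.8
position: [0.5773, 0.0881, 0.0402]
ee_rot: [-2.173, -2.267, 0.003]
force: [-0.1, 0.3, -0.2]
width: 0.39
gripper_force: 0.0
```

Call:
arm_command(
  deltas=[0,0,0,0,0,0,20,0,0,0,0,0,0,4,0,0,0,0,0,0,4,0,0,0,0,0,0,4,0,0,0,0,0,0,4],
  force=15,
)

```text
clock: 6.3
position: [0.5786, 0.0884, 0.0422]
ee_rot: [2.174, 2.267, 0.001]
force: [0.3, -0.1, 1.2]
width: 0.103
gripper_force: 15.0
```

Call:
arm_command(
  deltas=[0,0,0,0.0056,0.0002,0.0153,4,0,0,0,0.0056,0.0002,0.0153,4,0,0,0,0.0135,0.0006,0.0296,4,0,0,0,0.0135,0.0006,0.0296,4,0,0,0,0.0235,0.001,0.0426,4,0,0,0,0.0235,0.001,0.0426,4,0,0,0,0.0352,0.0015,0.054,4,0,0,0,0.0352,0.0015,0.054,4,0,0,0,0.0486,0.002,0.0635,4,0,0,0,0.0486,0.002,0.0635,4,0,0,0,0.0632,0.0026,0.0709,4,0,0,0,0.0632,0.0026,0.0709,4,0,0,0,0.0767,0.0032,0.0755,4,0,0,0,0.0767,0.0032,0.0755,4,0,0,0,0.0767,0.0032,0.0755,4],
)

```text
clock: 7.8
position: [0.6564, 0.0916, 0.1182]
ee_rot: [2.173, 2.266, 0.004]
force: [2.0, -1.6, 7.2]
width: 0.101
gripper_force: 15.0
```

Call:
arm_command(
  deltas=[0,0,0,0,0,0,36,0,0,0,0,0,0,36,0,0,0,0,0,0,36,0,0,0,0,0,0,36,0,0,0,0,0,0.05,36,0,0,0,0,0,0.1,60,0,0,0,-0.1,-0.1,0.1,80,0,0,0,-0.1,-0.1,0.1,80,0,0,0,-0.1,-0.1,0.1,80,0,0,0,-0.1,-0.1,0.1,80],
)

```text
clock: 8.8
position: [0.5514, -0.014, 0.217]
ee_rot: [2.18, 2.261, -0.007]
force: [0.1, -0.4, 0.1]
width: 0.776
gripper_force: 0.0
```

```bash
python3 - <<'E'
from h import *
s=optics.get_image("side"); r=(215,170,300,262)
m=mask(s,(0,120,60),(8,255,255),r)|mask(s,(172,120,60),(180,255,255),r)
y,x=np.nonzero(m); print(len(x),x.min(),x.max(),y.min(),y.max())
for z,hx in((.154,.079),(.078,0)):
  for hy in(-.038,.038): print(z,proj("side",[.578+hx*.9991-hy*.0414,.088+hx*.0414+hy,z]))
E
```

```text
85 229 299 177 248
0.154 [[233.17765168 202.41476911]]
0.154 [[229.51834425 219.38084564]]
0.078 [[264.25416895 225.35900623]]
0.078 [[262.60964762 243.0271731 ]]
```

The bar is up: its red pixels now start at column 229, matching the raised prediction. Next, go to the block's near end, closing across its width.

Call:
arm_command(
  deltas=[0,0,0.98,-0.1047,-0.1372,0,80,0,0,0.98,-0.1047,-0.1372,0,80,0,0,0.98,-0.1047,-0.1372,0,80,0,0,0.98,-0.1047,-0.1372,0,80,0,0,0.98,-0.1047,-0.1372,-0.05,80,0,0,0.98,-0.1047,-0.1372,-0.1,80,0,0,0.98,-0.1047,-0.1372,-0.1575,80,0,0,0.98,-0.1047,-0.1372,-0.1575,80,0,0,0.98,-0.1047,-0.1372,-0.1575,80,0,0,0.98,-0.1047,-0.1372,-0.1575,80,0,0,0.98,-0.1047,-0.1372,-0.1575,80,0,0,0.98,-0.1047,-0.1372,-0.1575,80,0,0,0.98,-0.1047,-0.1372,-0.1575,80,0,0,0.98,-0.1047,-0.1372,-0.1575,80],
)

```text
clock: 10.25
position: [0.4507, -0.1453, 0.0599]
ee_rot: [-0.015, 3.141, 0.0]
force: [-0.2, -0.2, 0.2]
width: 0.869
gripper_force: 0.0
```

```bash
python3 - <<'E'
from h import *
s=optics.get_image("side");print(sensors.observe()["position"],sensors.observe()["ee_rot"],proj("side",sensors.observe()["position"]+[0,0,.02]))
cv2.imwrite("pics/g5.png",cv2.resize(s[160:260,210:350],None,fx=5,fy=5,interpolation=2))
E
```

```text
[ 0.45055917 -0.14541952  0.05990094] [-1.51258175e-02  3.14135414e+00  3.00436412e-05] [[311.45665929 188.18860104]]
```

View pics/g5.png

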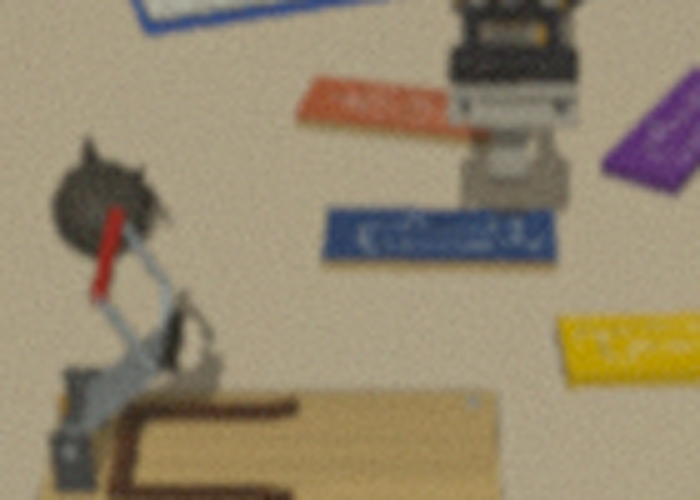

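The picture shows the clip standing up (red bar at crop (108,250)), and the gripper above the blue block's near end at crop (513,180). I'll go down and grip.

Call:
arm_command(
  deltas=[0,0,0,0,0,-0.04,80,0,0,0,0,0,-0.06,80,0,0,0,0,0,-0.07,80,0,0,0,0,0,-0.076,80,0,0,0,0,0,-0.076,80,0,0,0,0,0,-0.076,65,0,0,0,0,0,-0.076,50,0,0,0,0,0,-0.076,50,0,0,0,0,0,-0.076,50,0,0,0,0,0,-0.076,50,0,0,0,0,0,-0.076,50],
  force=40,
)

```text
clock: 11.4
position: [0.4506, -0.1459, -0.0157]
ee_rot: [-0.017, 3.141, -0.001]
force: [-0.6, -0.2, 6.1]
width: 0.603
gripper_force: 40.0
```

Call:
arm_command(
  deltas=[0,0,0,0,0,0.03,50,0,0,0.02,0,0,0.06,50,0,0,0.02,-0.0139,0.05,0.06,50,0,0,0.02,-0.0139,0.09,0.06,50,0,0,0.02,-0.0139,0.13,0.06,50,0,0,0.02,-0.0139,0.17,0.06,50,0,0,0.02,-0.0139,0.2,0.06,50,0,0,0.02,-0.0139,0.2276,0.06,50,0,0,0.02,-0.0139,0.2276,0.06,50,0,0,0.02,-0.0139,0.2276,0.04,50,0,0,0.02,-0.0139,0.2276,0.025,50,0,0,0.02,-0.0139,0.2276,0.021,50,0,0,0.02,-0.0139,0.2276,0.021,50],
)

```text
clock: 12.7
position: [0.4359, 0.0814, 0.0045]
ee_rot: [0.066, -3.14, 0.001]
force: [0.0, -0.4, -0.9]
width: 0.601
gripper_force: 40.0
```

```bash
python3 - <<'E'
from h import *
s=optics.get_image("side");o=sensors.observe();print(o["position"],o["ee_rot"],o["force"])
t=optics.get_image("top")
A=cv2.resize(s[200:270,220:360],(700,350),interpolation=2);B=cv2.resize(t[150:250,210:350],(350,250),interpolation=2)
cv2.imwrite("pics/g6.png",np.vstack([A,np.hstack([B,B*0])]))
m=mask(s,(100,80,20),(125,255,255),(240,205,345,270)); print(rect("side",m,.033), rect("top",mask(t,(100,100,40),(118,255,255),(220,170,280,260)),.033))
E
```

```text
[0.43632778 0.08167156 0.00499263] [ 6.58117742e-02 -3.14047482e+00  1.23536421e-04] [ 0.78590845  1.38064245 -0.36428904]
(array([510.38116,  87.31557], dtype=float32), [np.float32(46.35392), np.float32(80.82457)], np.float32(2.4187393)) (array([516.0463 ,  85.11638], dtype=float32), [np.float32(54.222786), np.float32(72.352356)], np.float32(0.7021332))
```

View pics/g6.png

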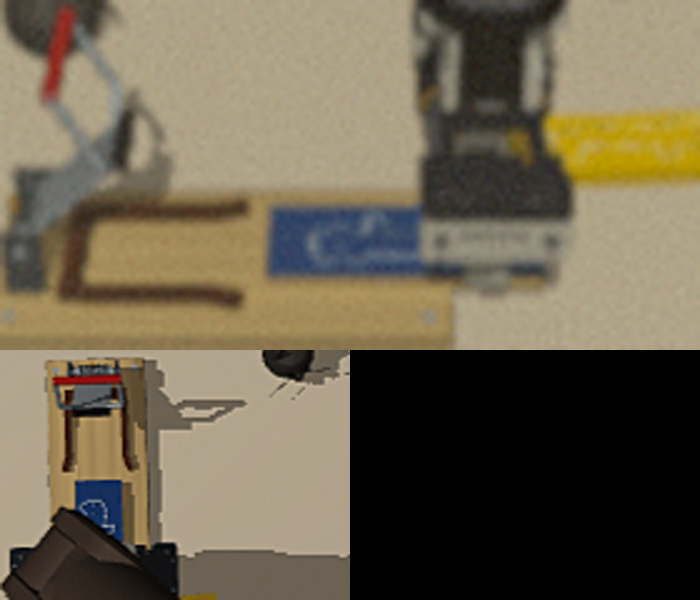

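The block is centred between the rails (top crop: block 75–122, rails 72–124) with its front just before the flares. I'll lower it and slide in.

Call:
arm_command(
  deltas=[0,0,0,0,0,-0.002,50,0,0,0,0.01,0.0004,-0.002,50,0,0,0,0.02,0.0008,-0.002,50,0,0,0,0.03,0.0012,-0.002,50,0,0,0,0.04,0.0017,-0.002,50,0,0,0,0.04,0.0017,-0.002,50],
)

```text
clock: 13.4
position: [0.4784, 0.084, 0.0029]
ee_rot: [-0.065, 3.14, 0.001]
force: [-0.2, 0.8, -0.2]
width: 0.602
gripper_force: 40.0
```

Call:
arm_command(
  deltas=[0,0,0,0.01,0.0004,0,50,0,0,0,0.02,0.0008,0,50,0,0,0,0.03,0.0012,0,50,0,0,0,0.04,0.0017,0,50,0,0,0,0.05,0.0021,0,50,0,0,0,0.053,0.0022,0,50,0,0,0,0.053,0.0022,0,50],
)

```text
clock: 14.1
position: [0.5299, 0.086, 0.0027]
ee_rot: [-0.066, 3.141, 0.0]
force: [0.7, -0.4, -0.5]
width: 0.601
gripper_force: 40.0
```

Call:
arm_command(
  deltas=[0,0,0,0.003,0.0001,-0.001,50,0,0,0,0.006,0.0002,-0.001,50,0,0,0,0.006,0.0002,-0.001,50],
)

```text
clock: 14.4
position: [0.5336, 0.0863, 0.0023]
ee_rot: [0.068, -3.139, 0.001]
force: [-7.9, -1.1, 12.2]
width: 0.602
gripper_force: 40.0
```

Call:
arm_command(
  deltas=[0,0,0,0.003,0.0001,0,50,0,0,0,0.003,0.0001,0,50,0,0,0,0.003,0.0001,0,50],
)

```text
clock: 14.7
position: [0.5361, 0.0865, 0.0023]
ee_rot: [0.068, -3.138, 0.001]
force: [-8.9, -1.3, 13.0]
width: 0.603
gripper_force: 40.0
```

Call:
arm_command(
  deltas=[0,0,0,0.0,0.0,0.001,50,0,0,0,0.003,0.0001,0.001,50,0,0,0,0.003,0.0001,0.001,50],
)

```text
clock: 15.0
position: [0.5361, 0.0861, 0.0023]
ee_rot: [0.07, -3.133, 0.004]
force: [-16.4, -1.8, 12.8]
width: 0.606
gripper_force: 40.0
```

```bash
python3 - <<'E'
from h import *
t=optics.get_image("top");o=sensors.observe();print(o["position"],o["force"])
m=mask(t,(100,100,40),(118,255,255),(220,140,280,230)); print(rect("top",m,.030))
ys,xs=np.nonzero(m);print(ys.min(),ray("top",[[248,ys.min()-.5]],.03), proj("top",[.653,.091,.03]))
E
```

```text
[0.5360859  0.08612543 0.00234064] [-15.83752581  -1.4556906   12.6904281 ]
(array([630.70483,  74.00357], dtype=float32), [np.float32(19.830822), np.float32(42.914444)], np.float32(4.7769012))
156 [[0.6936672  0.09067386 0.03      ]] [[247.71281085 168.82943969]]
```

Motion stopped at 0.536 (the expected home) and the push force rose to 16 N, so the block is home. I'll release, rise and check.

Call:
arm_command(
  deltas=[0,0,0,0,0,0,60,0,0,0,0,0,0,70,0,0,0,0,0,0,74,0,0,0,0,0,0,74,0,0,0,0,0,0.03,74,0,0,0,-0.04,0,0.08,74,0,0,0,-0.09,-0.03,0.12,74,0,0,0,-0.12,-0.06,0.15,74,0,0,0,-0.12,-0.1,0.15,74,0,0,0,-0.12,-0.13,0.15,74,0,0,0,-0.12,-0.13,0.15,74],
)

```text
clock: 16.15
position: [0.4206, -0.0503, 0.1533]
ee_rot: [-0.052, 3.141, -0.006]
force: [-0.3, 0.9, -0.1]
width: 0.808
gripper_force: 0.0
```

```bash
python3 - <<'E'
from h import *
s=optics.get_image("side");t=optics.get_image("top");o=sensors.observe();print(o["position"],o["force"])
m=mask(s,(100,80,20),(125,255,255),(235,215,320,270)); print("side",rect("side",m,.030))
m=mask(t,(100,100,40),(118,255,255),(220,168,280,250)); print("top",rect("top",m,.030))
A=cv2.resize(s[200:270,220:360],(700,350),interpolation=2);B=cv2.resize(t[150:250,210:350],(350,250),interpolation=2)
cv2.imwrite("pics/g7.png",np.vstack([A,np.hstack([B,B*0])]))
E
```

```text
[ 0.42152043 -0.04505557  0.1530771 ] [0.08251881 1.19846152 0.50895078]
side (array([580.02673,  88.66763], dtype=float32), [np.float32(50.7631), np.float32(145.26929)], np.float32(2.4255753))
top (array([578.19867,  89.10586], dtype=float32), [np.float32(54.441807), np.float32(148.3298)], np.float32(0.82440186))
```

View pics/g7.png

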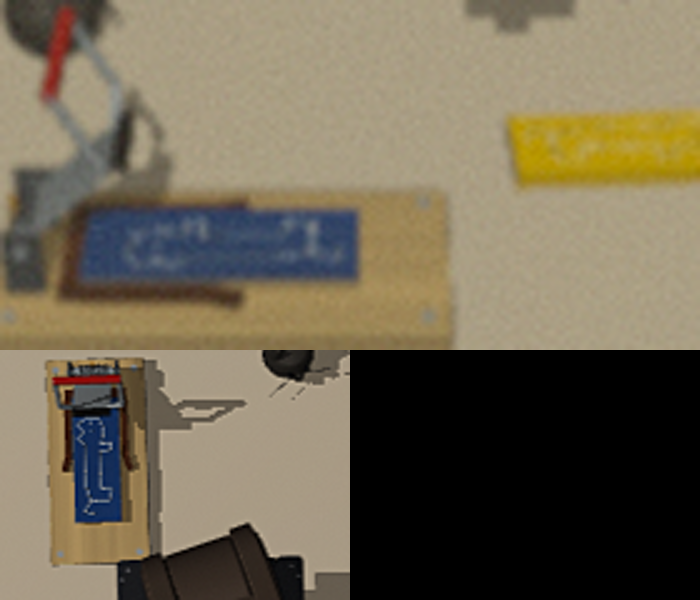

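The block lies home between the rails: the side view puts its centre at (0.580, 0.0887) and the top view at (0.578, 0.089), against a seat of (0.578, 0.088). The clip is still up. Now back to the bar to lower it.

Call:
arm_command(
  deltas=[0,0,-1.0,0,0,0.075,36,0,0,-1.0,0,0,0.075,36,0,0,-1.0,0,0,0.075,36,0,0,-1.0,0.1,0.05,0.075,36,0,0,-1.0,0.1,0.05,0.075,36,0,0,-1.0,0.15,0.08,0.075,36,0,0,-1.0,0.15,0.08,0.075,36,0,0,-1.0,0.2,0.1,0.075,36,0,0,-1.0,0.2,0.1,0.075,36,0,0,-1.0,0.235,0.1353,0.075,36,0,0,-1.0,0.235,0.1353,0.075,36,0,0,-1.0,0.235,0.1353,0.075,36,0,0,-1.0,0.235,0.1353,0.075,36,0,0,-1.0,0.235,0.1353,0.075,36],
)

```text
clock: 17.65
position: [0.6561, 0.0913, 0.2278]
ee_rot: [2.171, 2.27, -0.001]
force: [-0.9, 0.5, 0.4]
width: 0.392
gripper_force: 0.0
```

Call:
arm_command(
  deltas=[0,0,0,0,0,-0.04,36,0,0,0,0,0,-0.07,36,0,0,0,0,0,-0.09,36,0,0,0,0,0,-0.1,36,0,0,0,0,0,-0.1105,36,0,0,0,0,0,-0.1105,36,0,0,0,0,0,-0.1105,20,0,0,0,0,0,-0.1105,4,0,0,0,0,0,-0.1105,4,0,0,0,0,0,-0.1105,4,0,0,0,0,0,-0.1105,4],
  force=15,
)

```text
clock: 18.75
position: [0.6571, 0.0917, 0.118]
ee_rot: [2.173, 2.267, 0.002]
force: [1.5, 0.2, 2.5]
width: 0.102
gripper_force: 15.0
```

Call:
arm_command(
  deltas=[0,0,0,-0.0149,-0.0006,-0.0046,4,0,0,0,-0.0149,-0.0006,-0.0046,4,0,0,0,-0.0295,-0.0012,-0.012,4,0,0,0,-0.0295,-0.0012,-0.012,4,0,0,0,-0.0429,-0.0018,-0.0215,4,0,0,0,-0.0429,-0.0018,-0.0215,4,0,0,0,-0.0546,-0.0023,-0.0329,4,0,0,0,-0.0546,-0.0023,-0.0329,4,0,0,0,-0.0646,-0.0027,-0.0459,4,0,0,0,-0.0646,-0.0027,-0.0459,4,0,0,0,-0.0701,-0.0029,-0.0553,4,0,0,0,-0.0701,-0.0029,-0.0553,4,0,0,0,-0.0729,-0.003,-0.0611,4,0,0,0,-0.0729,-0.003,-0.0611,4,0,0,0,-0.0729,-0.003,-0.0611,4],
)

```text
clock: 20.25
position: [0.5838, 0.0887, 0.0562]
ee_rot: [2.174, 2.268, 0.001]
force: [0.9, 2.0, -1.4]
width: 0.102
gripper_force: 15.0
```

Call:
arm_command(
  deltas=[0,0,0,0,0,0,20,0,0,0,0,0,0,36,0,0,0,0,0,0,36,0,0,0,0,0,0,36,0,0,0,0,0,0.03,36,0,0,0,0,0,0.07,36,0,0,0,0,0,0.12,36,0,0,0,-0.04,-0.05,0.15,36,0,0,0,-0.08,-0.1,0.15,36,0,0,0,-0.12,-0.14,0.15,36,0,0,0,-0.15,-0.18,0.15,36,0,0,0,-0.18,-0.22,0.15,36,0,0,0,-0.18,-0.22,0.15,36],
)

```text
clock: 21.55
position: [0.4013, -0.1336, 0.2064]
ee_rot: [2.175, 2.266, -0.001]
force: [0.5, -1.0, 0.2]
width: 0.392
gripper_force: 0.0
```

```bash
python3 - <<'E'
from h import *
s=optics.get_image("side");t=optics.get_image("top");o=sensors.observe();print(o["position"],o["force"],o["clock"])
for n,i,r in(("side",s,(215,195,285,262)),("top",t,(225,150,270,205))):
  m=mask(i,(0,120,60),(8,255,255),r)|mask(i,(172,120,60),(180,255,255),r)
  y,x=np.nonzero(m); print(n,len(x),x.min(),x.max(),y.min(),y.max(),x.mean(),y.mean())
  for th in(0,.08,.13,.2):
    a=.2783+th;hx=.105-.1092*np.cos(a); print(th,proj(n,[.578+hx,.088+hx*.0414,.048+.1092*np.sin(a)]))
m=mask(s,(100,80,20),(125,255,255),(235,215,320,270)); print("side",rect("side",m,.030))
m=mask(t,(100,100,40),(118,255,255),(220,168,280,250)); print("top",rect("top",m,.030))
E
```

```text
[ 0.3998381  -0.13612762  0.20610958] [1.00574734 1.09972777 0.73531957] 21.65
side 49 259 262 221 238 260.85714285714283 230.0408163265306
0 [[263.45531769 233.93536643]]
0.08 [[262.2900627  231.47834784]]
0.13 [[261.43289965 229.96803605]]
0.2 [[260.0696737  227.89582764]]
top 81 234 260 167 191 246.76543209876544 189.65432098765433
0 [[247.23048074 192.11757249]]
0.08 [[246.99986135 190.93060108]]
0.13 [[246.85433475 190.07196915]]
0.2 [[246.64967161 188.7223066 ]]
side (array([580.22076 ,  88.715294], dtype=float32), [np.float32(50.684277), np.float32(145.66115)], np.float32(2.4255753))
top (array([578.19855,  89.112  ], dtype=float32), [np.float32(54.429554), np.float32(148.3298)], np.float32(0.82440186))
```

The clip measures about 0.13 rad (bar pixel row 230.0 against 229.97 predicted), the block is unmoved, and the arm is clear.

```bash
python3 -c "
from cell import arm
print(arm.sign_off())"
```

```text
the job is handed in; nothing more can be done
None
```

I handed the job in with the blue block home on the holder, the clip down on it at about 0.13 rad, and the arm clear; sign-off returned no verdict, so I don't have the judge's result.

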